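# Unstack the tube racks and set each where it belongs

### The job

Take the stack of empty tube racks apart and put them out, with the one beside it: stand each of the three racks upright and flat in the white spill tray made to its size: the fifteen-hole rack in the large oblong tray, the four-hole rack in the square tray, the eight-hole rack in the small oblong tray. The narrow five-hole carrier goes upright on the sloping roller ramp, lengthwise down the slope, where it must come to rest against the stop at the low end. Leave the pump bottle and the rack full of tubes where they stand.

Things in the scene. Friction and masses are not known exactly. Their poses are not given: they have to be found in the camera images.
- rack_large_mid (a point): Fifteen-hole tube rack (3 x 5 holes), an empty white plastic block, 66 mm (own x) by 108 mm (own y) by 50 mm high, 0.11 to 0.23 kg. The point is its centre, 25 mm above its underside; z up. At the start it stands on one of two 3 mm thick blue-grey ribbed mats, either alone or as the bottom of the stack.
- rack_square_mid (a point): Four-hole tube rack (2 x 2 wide holes), an empty white plastic block, 68 by 68 mm and 50 mm high, 0.08 to 0.17 kg. The point is its centre, 25 mm above its underside; z up. At the start it stands on the other mat, either alone or as the bottom of the stack.
- rack_small_mid (a point): Eight-hole tube rack (2 x 4 holes), an empty black plastic block, 42 mm (own x) by 84 mm (own y) by 50 mm high, 0.06 to 0.13 kg. The point is its centre, 25 mm above its underside; z up. It is the middle one of the stack of three.
- carrier_mid (a point): Five-hole tube carrier (single row), an empty white plastic block, 24 mm (own x) by 104 mm (own y) by 56 mm high, 0.05 to 0.12 kg. The point is its centre, 28 mm above its underside; z up. It is the top one of the stack.
- tray_large: Large oblong white spill tray, fixed, for the fifteen-hole rack: inside 82 mm (own x) by 124 mm (own y), floor 4 mm thick, rim 4 mm thick and 12 mm high above the bench. Origin at the centre of its underside, on the bench; z up.
- tray_square: Square white spill tray, fixed, for the four-hole rack: inside 84 by 84 mm, floor 4 mm thick, rim 4 mm thick and 12 mm high above the bench. Origin at the centre of its underside, on the bench; z up.
- tray_small: Small oblong white spill tray, fixed, for the eight-hole rack: inside 58 mm (own x) by 100 mm (own y), floor 4 mm thick, rim 4 mm thick and 12 mm high above the bench. Origin at the centre of its underside, on the bench; z up.
- ramp_seat (a point): Fixed roller ramp for the carrier: lane 205 mm long, 56 mm between guides (10 mm above the rollers), falling 22 degrees to its own -x (x level, up-slope; y across; z up), stop plate at the low end, high end open, 109 mm up. Point: carrier's centre at rest on the rollers at the stop (28 mm off rollers, 52 mm from stop). Let go up to 97 mm up-slope of it, the carrier slides down by itself.
- pump_bottle_mid (a point): Bystander: white pump bottle with a red pump head, 58 by 70 mm, 198 mm tall, standing on the bench. The point is on its axis, 75 mm above its underside. Leave it alone.
- full_rack_mid (a point): Bystander: white rack full of sample tubes, 100 mm (own x) by 160 mm (own y), 100 mm tall with its tubes, standing on the bench. The point is on its axis, 50 mm above its underside. Leave it alone.
Not all that is in view belongs to the job. Leave any green look-alike of the part that bears ramp_seat alone.

How it is judged (in metres and radians):
At the end, for the whole second after the job is handed in: Each rack stands flat (0.08 rad) on the floor of its own tray, centre within 13 mm of the tray's; the carrier stands on the rollers (0.30 to 0.47 rad from vertical), its centre within 12 mm along, 20 mm across, 10 mm in height of its place against the stop; all at rest (horizontal distance between rack_large_mid and tray_large below 0.013 m and z of rack_large_mid in the frame of tray_large between 0.024 and 0.034 m and angle between each of rack_large_mid, rack_square_mid, rack_small_mid's own z axis and vertical below 0.08 rad and horizontal distance between rack_square_mid and tray_square below 0.013 m and z of rack_square_mid in the frame of tray_square between 0.024 and 0.034 m and horizontal distance between rack_small_mid and tray_small below 0.013 m and z of rack_small_mid in the frame of tray_small between 0.024 and 0.034 m and x of carrier_mid in the frame of ramp_seat between -0.012 and 0.012 m and y of carrier_mid in the frame of ramp_seat between -0.02 and 0.02 m and z of carrier_mid in the frame of ramp_seat between -0.01 and 0.01 m and angle between carrier_mid's own z axis and vertical between 0.3 and 0.47 rad and linear speed of each of rack_large, rack_square, rack_small, carrier below 0.02 m/s and angular speed of each of rack_large, rack_square, rack_small, carrier below 0.2 rad/s); the robot touches nothing.
It fails at once if the pump bottle is pushed away or knocked over (distance of pump_bottle_mid from where it was at the start of the episode above 0.03 m or angle between pump_bottle_mid's own z axis and vertical above 0.5 rad).
It fails at once if the rack full of tubes is pushed away or knocked over (distance of full_rack_mid from where it was at the start of the episode above 0.03 m or angle between full_rack_mid's own z axis and vertical above 0.5 rad).
It also fails if it takes over 112 s, if anything falls off the work surface, if the arm or the gripper's body presses on something with over 40 N, if the wrist force passes 120 N, or if a joint passes its speed limit or range.

### The arm

A 6-joint arm with a two-finger parallel gripper is mounted at the origin on the work surface. World frame = base frame: x ahead of the robot, y to its left, z up, the work surface at z = 0. Lengths are in mm, angles in rad, forces in N, time in s.
With the tool pointing down it reaches from about 325 to 875 mm from the base axis. Payload 4.4 kg.
Tool frame: the origin (TCP) lies on the centre line of the jaws, within the pads' length; the fingertips stand ahead of it and the grasp point (between the pads) lies 6 mm ahead of it (ctrl.tcp_to_tips is the z of the fingertips in the tool frame, in mm); z points along the fingers, y is the direction in which the jaws open and shut (so a half turn about z gives the same grasp; the last joint's range is limited). The gripper opens to 85 mm and grips with 20 to 120 N. Pads are 22 mm wide; open, the fingers measure 114 mm over their backs; the gripper's body (76 mm by 85 mm) begins 54 mm behind the grasp point. The pads swing forward as they close: fully open they stand 13 mm farther back than shut.
Start: joints at [1.198, 0.207, 1.542, -0, 1.393, -0.15], TCP at [126.502, 560.914, 256.282] pointing down, gripper open.
Joint ranges: [-2.73, 2.73], [-0.86, 2.22], [0.23, 2.46], [-1.11, 4.25], [0.08, 2.63], [-2.82, 2.82]. Speed limits (rad/s): [2.79, 2.79, 3.14, 3.14, 3.14, 3.14].

### API

Orientations are given as a 3x3 rotation matrix whose columns are the frame's x, y, z axes.
In Python, from plant import ctrl, sensors, optics gives the robot as it stands. Calls block until the motion is done:
- ctrl.move_ptp(position, orientation): joint-space move of the TCP to a pose.
- ctrl.move_l(position, rot=None, vel=150, threshold=None): straight line of the TCP; rot=None keeps the orientation; vel is the mean speed in mm/s. With threshold (N) it stops when the force on the tool has changed by that much, and returns True; else False.
- ctrl.set_joints(angles): joint-space move.
- ctrl.gripper_to(opening, force=None): finger opening in mm; force is the grip in N (None keeps the last); returns when the fingers have stopped.
- ctrl.hold(seconds).
- ctrl.solve_ik(position, orientation): joint angles nearest the present ones, or None.
- sensors.read_state(): the state.
- optics.grab_frame(name): name is "side" or "top" or "wrist"; returns (picture, depth): 384x512x3 uint8, red, green, blue; 384x512 float32, mm along the optical axis (not along the pixel's ray), 0 where there is no reading.
- optics.camera_params(name): a dict with "mtx" (3x3 intrinsics, pixels), "R" (3x3) and "t" (3): a world point X has camera coordinates R X + t; the wrist camera has in their place "T_tool_cam" (4x4, takes a point from camera to tool coordinates, whose origin is the TCP and whose axes are the flange's). Camera axes: x right, y down, z forward; pixel columns grow to the right and rows downward; lengths in mm; the calibration is good to about 2 mm. A picture is of the moment at which its call begins: read the wrist's pose just before it. camera_params takes no time and is no camera call.
A pose or a line that the arm cannot do raises ctrl.MotionError and nothing moves.
- ctrl.finish_job(): hands the job in, once; it reports no verdict.
The state is a dict: "t": time; "q": joint angles; "qvel": joint speeds; "tau": joint torques, N m; "eef_pos": TCP position; "eef_rot": TCP orientation; "force": force on the tool from outside, world axes, zero at the start; "wrist_torque": the same for the moment, N m; "grip_width": finger opening in mm.
Only numpy, scipy, OpenCV 4.12 (cv2) and the standard library are available. Lean on these libraries where they do the work, as an engineer would, in place of code of your own. Each camera call takes 0.05 s, during which the arm holds its last target. There are 200 camera calls.

## Working session

There is one attempt and no reset: what is moved stays moved. The work goes in short steps, each a Python script; the robot and the scene stay as the last script left them, time stands still between calls to the robot, and variables do not carry over. Pictures are saved under pics/ and viewed, about 12 in all and at most 16, crops included, and the job is handed in when it is done.

```bash
mkdir -p pics; ls; python3 - <<'E'
from plant import ctrl,sensors,optics
import cv2,numpy as np
for n in ("top","side"):
    p,d=optics.grab_frame(n); np.savez(f"{n}.npz",p=p,d=d)
    cv2.imwrite(f"pics/{n}0.png",cv2.resize(p[:,:,::-1],(800,600),interpolation=cv2.INTER_CUBIC))
    c=optics.camera_params(n); print(n,c["mtx"].round(1).tolist(),(-c["R"].T@c["t"]).round(0),c["R"].round(2).tolist())
print(ctrl.tcp_to_tips,optics.camera_params("wrist")["T_tool_cam"].round(2).tolist())
E
```

```text
pics
top [[489.1, 0.0, 261.6], [0.0, 489.1, 181.6], [0.0, 0.0, 1.0]] [ 284.   73. 1461.] [[0.09, -1.0, -0.0], [-0.97, -0.08, -0.21], [0.21, 0.02, -0.98]]
side [[387.0, 0.0, 254.2], [0.0, 387.0, 197.1], [0.0, 0.0, 1.0]] [ 217. -895.  808.] [[0.94, -0.34, -0.01], [-0.21, -0.53, -0.82], [0.27, 0.77, -0.57]]
25.0 [[0.0, -0.96, -0.29, 73.3], [1.0, 0.0, 0.0, -1.05], [-0.0, -0.29, 0.96, -117.52], [0.0, 0.0, 0.0, 1.0]]
```

View pics/top0.png

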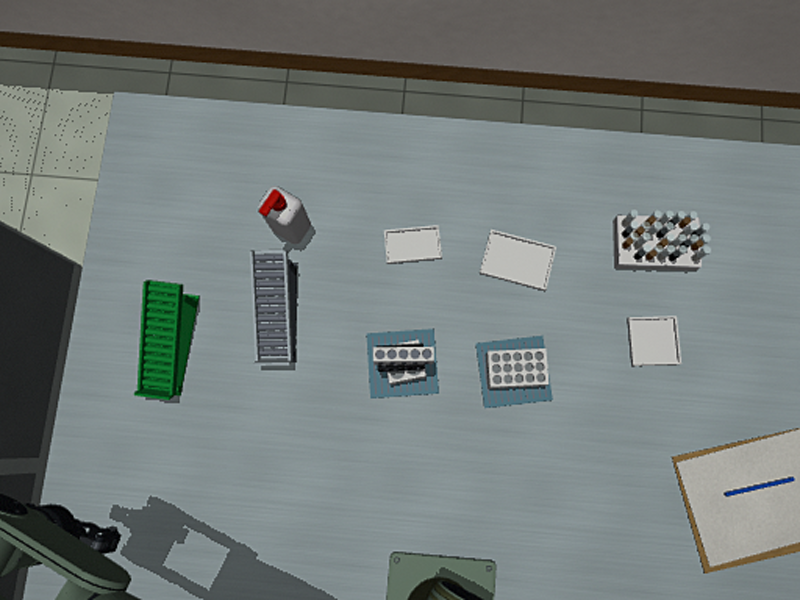

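View pics/side0.png

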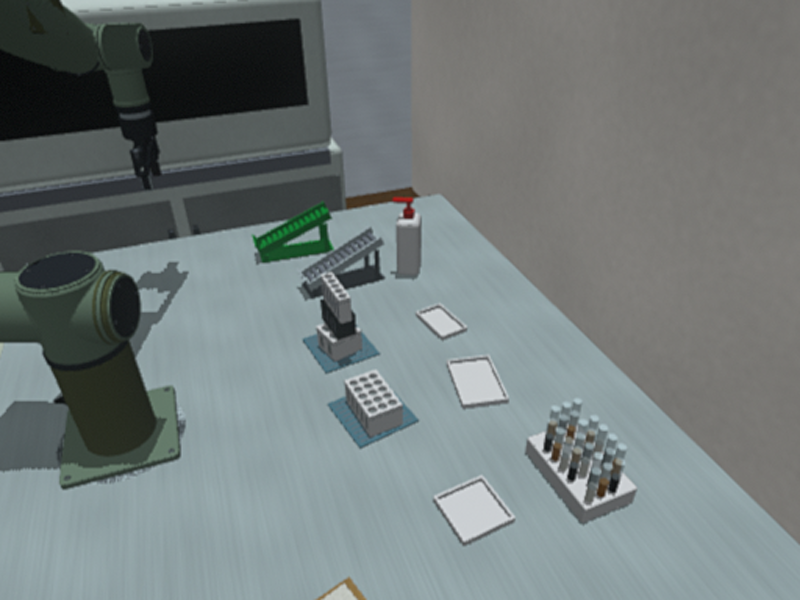

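The grey ramp at top-view px (272,307) is the real one, and the green one at (160,340) is the look-alike. The stack is at (405,362), with the square rack at the bottom, then the black one, then the carrier. The fifteen-hole rack stands alone at (518,368). The trays are small (412,244), large (517,260) and square (653,341).

```bash
cat > h.py <<'E'
from plant import ctrl,sensors,optics
import cv2,numpy as np
def cam(n):
    "K, R_wc, camera centre in world"
    c=optics.camera_params(n); 
    if n!="wrist": return c["mtx"],c["R"].T,-c["R"].T@c["t"]
    s=sensors.read_state(); T=c["T_tool_cam"]; Re=np.array(s["eef_rot"]).reshape(3,3)
    return c["mtx"],Re@T[:3,:3],Re@T[:3,3]+s["eef_pos"]
def cloud(d,c):
    K,R,o=c; v,u=np.mgrid[:d.shape[0],:d.shape[1]]
    P=np.dstack([(u-K[0,2])/K[0,0]*d,(v-K[1,2])/K[1,1]*d,d])@R.T+o
    P[d==0]=np.nan; return P
def onplane(uv,z,c):
    K,R,o=c; uv=np.asarray(uv,float).reshape(-1,2)
    r=np.c_[(uv[:,0]-K[0,2])/K[0,0],(uv[:,1]-K[1,2])/K[1,1],np.ones(len(uv))]@R.T
    return (o+r*((z-o[2])/r[:,2])[:,None])[:,:2]
def rect(xy):
    (c,(w,h),a)=cv2.minAreaRect(np.asarray(xy,np.float32)); a=np.radians(a)
    if w<h: w,h,a=h,w,a+np.pi/2
    a=(a+np.pi/2)%np.pi-np.pi/2
    return np.round([c[0],c[1],w,h],1),round(a,3)   # long-axis direction a
def blobs(mask,n=60):
    k,l,s,c=cv2.connectedComponentsWithStats(mask.astype(np.uint8),connectivity=4)
    return [(i,l==i,s[i],c[i]) for i in range(1,k) if s[i,4]>=n]
E
python3 - <<'E'
from h import *
f=np.load("top.npz");p,d=f["p"],f["d"];c=cam("top");P=cloud(d,c);z=P[...,2]
hsv=cv2.cvtColor(p,cv2.COLOR_RGB2HSV)
print("bench z",np.nanmedian(z[200:300,100:140]),np.nanstd(z[290:300,200:240]))
for nm,lo,hi in(("55",46,60),("103",96,110),("159",150,166)):
  for i,m,s,ce in blobs((z>lo)&(z<hi)&(hsv[...,0]<200),40):
    print(nm,ce.round(),s[4],rect(P[m][:,:2]),np.median(z[m]).round(1))
w=(hsv[...,2]>195)&(hsv[...,1]<25)&(z<25)
for i,m,s,ce in blobs(w,150):
    v,u=np.nonzero(m); print("white",ce.round(),s[4],rect(onplane(np.c_[u,v],8,c)),np.median(z[m]).round(1))
r=np.zeros_like(w);r[155:238,155:195]=1;m=r&(z>9)
m=[b for b in blobs(m,200)][0][1]; Q=P[m]
print("ramp",rect(Q[:,:2]),Q[:,2].min(),Q[:,2].max()); 
for x in range(150,270,8):
    q=P[m&(np.arange(384)[:,None]==x)]; 
    if len(q): print(x,np.median(q,0).round(0),q.min(0).round(0),q.max(0).round(0))
E
```

```text
bench z 0.6634030201373662 2.948163720617127
55 [173. 210.] 268 (array([470.8, 348. ,  71.6,  65.7]), np.float64(0.153)) 53.1
55 [110. 237.] 78 (array([388. , 530.4,  77.8,  28.4]), np.float64(-0.025)) 50.4
55 [331. 235.] 622 (array([ 443.2, -111.6,  109.3,   66.3]), np.float64(-1.44)) 51.9
55 [ 98. 230.] 147 (array([398. , 564.5,  71.5,  43.8]), np.float64(-1.016)) 53.7
55 [174. 232.] 57 (array([412.5, 342.2,  66. ,   6.8]), np.float64(-1.484)) 51.8
55 [259. 240.] 96 (array([410.8,  91.2,  68.8,  20.7]), np.float64(-1.438)) 51.9
55 [ 98. 253.] 62 (array([335.7, 551.2,  64. ,  10.6]), np.float64(1.485)) 52.2
103 [169. 165.] 155 (array([596.9, 372.3,  71.5,  41.5]), np.float64(-0.893)) 101.2
103 [101. 185.] 162 (array([523.9, 556.3,  68.9,  42.2]), np.float64(-1.108)) 101.3
103 [113. 192.] 51 (array([505. , 517.9,  59.7,  13. ]), np.float64(-0.057)) 102.9
103 [258. 221.] 45 (array([459.2, 107.6,  80.9,   4.1]), np.float64(-1.486)) 102.4
103 [255. 234.] 76 (array([421.9, 103. ,  83.4,   8.4]), np.float64(-1.461)) 102.1
159 [258. 226.] 300 (array([437.2,  98.2, 102. ,  24.3]), np.float64(-1.478)) 157.2
ramp (array([512.3, 350.2, 207. ,  70.1]), np.float64(0.097)) 9.328581535754893 122.5299840826317
166 [595. 359. 101.] [591. 325.  81.] [603. 392. 114.]
174 [574. 354.  90.] [568. 324.  11.] [596. 390. 108.]
182 [552. 354.  84.] [547. 323.   9.] [570. 386.  98.]
190 [532. 355.  70.] [526. 321.  63.] [536. 386.  86.]
198 [509. 350.  68.] [504. 318.  63.] [512. 382.  81.]
206 [488. 352.  50.] [483. 316.  42.] [490. 381.  69.]
214 [465. 346.  49.] [461. 314.  38.] [469. 377.  58.]
222 [444. 346.  32.] [439. 312.  27.] [446. 375.  52.]
230 [420. 343.  37.] [417. 309.  32.] [423. 375.  46.]
```

```bash
cat >> h.py <<'E'
def Rd(a,tilt=0.):
    "tool pointing down, tool x along heading a; tilt: tool z leans toward heading a"
    x=np.array([np.cos(a),np.sin(a),0]);zz=np.array([0,0,-1.])
    x2=x*np.cos(tilt)-zz*np.sin(tilt); z2=zz*np.cos(tilt)+x*np.sin(tilt)
    return np.c_[x2,np.cross(z2,x2),z2]
def look(nm):
    c=cam("wrist");p,d=optics.grab_frame("wrist"); np.savez(nm+".npz",p=p,d=d,K=c[0],R=c[1],o=c[2]); return p
def load(nm):
    f=np.load(nm+".npz"); c=(f["K"],f["R"],f["o"]); return f["p"],f["d"],c,cloud(f["d"],c)
E
python3 - <<'E'
from h import *
s=sensors.read_state(); print(np.round(s["eef_rot"],2).tolist(), cam("wrist")[0].round(0).tolist())
c=cam("top"); A=lambda u,v: onplane([u/1.5625,v/1.5625],8,c)[0]
V=dict(ramp=(500,350),small=A(412,244),large=A(517,260),square=A(653,341),rack=(443,-112),stack=(437,98))
ims=[]
for k,xy in V.items():
    print(k,np.round(xy))
    R=Rd(0.)
    try: ctrl.move_ptp([xy[0]-(10),xy[1],340 if k!="stack" else 400],R)
    except ctrl.MotionError as e: print(k,e); continue
    p=look("w_"+k); ims.append(cv2.resize(p[:,:,::-1],(266,200),interpolation=cv2.INTER_AREA)); print(sensors.read_state()["t"])
while len(ims)<6: ims.append(ims[0]*0)
cv2.imwrite("pics/wr.png",np.vstack([np.hstack(ims[:3]),np.hstack(ims[3:])]))
E
```

```text
[[-0.98, 0.22, -0.0], [0.22, 0.98, -0.0], [0.0, -0.0, -1.0]] [[341.0, 0.0, 263.0], [0.0, 341.0, 191.0], [0.0, 0.0, 1.0]]
ramp [500 350]
2.05
small [672. 103.]
3.25
large [ 657. -105.]
4.1417
square [ 520. -373.]
5.3417
rack [ 443 -112]
6.45
stack [437  98]
7.375
```

View pics/wr.png

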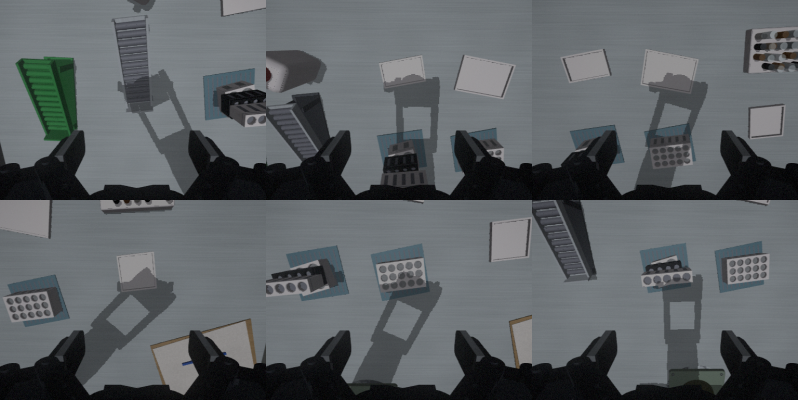

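```bash
python3 - <<'E'
from h import *
for k,e in dict(small=(672,103),large=(657,-105),square=(520,-373)).items():
  for src in ("w_small","w_large") if k!="square" else ("w_square","w_rack"):
    p,d,c,P=load(src); hsv=cv2.cvtColor(p,cv2.COLOR_RGB2HSV)
    m=(hsv[...,1]<22)&(np.hypot(P[...,0]-e[0],P[...,1]-e[1])<95)&(P[...,2]<20)
    m=cv2.morphologyEx(m.astype(np.uint8),cv2.MORPH_CLOSE,np.ones((5,5)));
    b=max(blobs(m,50),key=lambda b:b[2][4],default=None)
    if b is None: print(k,src,"none");continue
    v,u=np.nonzero(b[1]); print(k,src,b[2],rect(onplane(np.c_[u,v],12,c)),rect(onplane(np.c_[u,v],0,c)),np.nanmedian(P[b[1]][:,2]).round(1))
for src,lo,hi,x,y in(("w_rack",46,60,443,-112),("w_stack",46,60,443,-112),("w_stack",150,166,437,98),("w_stack",97,108,437,98),("w_stack",48,58,437,98)):
    p,d,c,P=load(src); z=P[...,2]
    m=(z>lo)&(z<hi)&(np.hypot(P[...,0]-x,P[...,1]-y)<75)
    for b in blobs(m,60): print(src,lo,b[2],rect(P[b[1]][:,:2]),np.median(z[b[1]]).round(1))
p,d,c,P=load("w_ramp"); z=P[...,2]
m=(z>12)&(np.abs(P[...,0]-510)<120)&(np.abs(P[...,1]-350)<60); b=max(blobs(m),key=lambda b:b[2][4])
Q=P[b[1]]; print("ramp",b[2],rect(Q[:,:2]))
a=.097; ex=np.array([np.cos(a),np.sin(a)]); ey=np.array([-ex[1],ex[0]]); 
t=(Q[:,:2]-[512,350])@ex; s=(Q[:,:2]-[512,350])@ey
g=np.abs(s)<20
for t0 in range(-110,115,10):
    k=(t>=t0)&(t<t0+10)
    if k.sum()>5: print(t0+5,"z mid",np.percentile(Q[k&g,2],[10,50,90]).round(1) if (k&g).sum() else "", "s",np.percentile(s[k],[1,99]).round(1),"edge z",Q[k&(np.abs(s-np.percentile(s[k],50))>26),2].round(0)[:0])
E
```

```text
small w_small [  193    63   142   143 15846] (array([673.6, 103.3, 184.3, 183.7]), np.float64(-0.74)) (array([672. , 103.3, 189.3, 188.6]), np.float64(-0.74)) 0.3
small w_large [   35    50   145   146 16318] (array([673.3,  98.1, 184.7, 184.4]), np.float64(0.76)) (array([672. , 103.6, 189.7, 189.4]), np.float64(0.76)) 0.6
large w_small [  347    76   143   140 15459] (array([658.9, -99.2, 184.5, 183.5]), np.float64(-1.569)) (array([ 656.8, -104.7,  189.5,  188.4]), np.float64(-1.569)) 0.7
large w_large [  194    64   142   142 15845] (array([ 658.7, -105. ,  184.2,  182.9]), np.float64(-1.569)) (array([ 657. , -105.1,  189.2,  187.8]), np.float64(-1.569)) 1.0
square w_square [  193    64   143   143 15814] (array([ 521.9, -373.2,  184.3,  183.8]), np.float64(-0.826)) (array([ 520.2, -373.3,  189.3,  188.7]), np.float64(-0.826)) 0.4
square w_rack [  391     0   121   153 15541] (array([ 515.9, -347.4,  184.5,  147.1]), np.float64(0.207)) (array([ 516.1, -353.7,  189.5,  151. ]), np.float64(0.207)) 0.4
w_rack 46 [ 211  111   97   67 3155] (array([ 443.7, -110.2,  108.3,   66.5]), np.float64(-1.434)) 52.7
w_stack 46 [ 373  103   84   59 2780] (array([ 443.9, -109.7,  109.5,   66.3]), np.float64(-1.435)) 52.3
w_stack 150 [ 209  134  100   33 2130] (array([438.1, 100.3, 104.1,  24.6]), np.float64(-1.473)) 158.2
w_stack 97 [218 119  70  19 545] (array([454.8, 108.7,  83.8,  13.9]), np.float64(-1.438)) 102.8
w_stack 48 [229 106  53  18 292] (array([468. , 107.7,  69.7,  13.3]), np.float64(-1.42)) 52.8
ramp [   36   250   450   134 26442] (array([493.4, 350. , 120. ,  30.3]), np.float64(-1.566))
-35 z mid  s [-56.8 -39.7] edge z []
-25 z mid  s [-57.9  60.1] edge z []
-15 z mid [388.7 393.2 396.2] s [-54.   60.9] edge z []
-5 z mid [393.2 396.3 402.2] s [-38.6  60. ] edge z []
```

```bash
python3 - <<'E'
from h import *
for k,e in dict(small=(672,103),large=(657,-105),square=(520,-373)).items():
  for src in ("w_small","w_large") if k!="square" else ("w_square","w_rack"):
    p,d,c,P=load(src); p=p.astype(float); r=p[...,0]/(p[...,2]+1)
    D=np.hypot(P[...,0]-e[0],P[...,1]-e[1])
    near=np.median(r[D<20]); far=np.median(r[(D>80)&(D<95)])
    m=(r>(near+far)/2)&(D<95)&(P[...,2]<20)
    m=cv2.morphologyEx(m.astype(np.uint8),cv2.MORPH_OPEN,np.ones((3,3)))
    b=max(blobs(m,50),key=lambda b:b[2][4],default=None)
    v,u=np.nonzero(b[1]); print(k,src,(near.round(3),far.round(3)),b[2],rect(onplane(np.c_[u,v],12,c)),rect(onplane(np.c_[u,v],4,c)))
p,d,c,P=load("w_ramp"); z=P[...,2]
m=(z>10)&(z<135)&(np.abs(P[...,0]-510)<115)&(np.abs(P[...,1]-350)<50); b=max(blobs(m),key=lambda b:b[2][4])
Q=P[b[1]]; print("ramp",b[2],rect(Q[:,:2]))
a=.097; ex=np.array([np.cos(a),np.sin(a)]); ey=np.array([-ex[1],ex[0]]); 
t=(Q[:,:2]-[512,350])@ex; s=(Q[:,:2]-[512,350])@ey
for t0 in range(-115,115,10):
    k=(t>=t0)&(t<t0+10); g=k&(np.abs(s)<18)
    if k.sum()>5: print(t0+5,"z mid",np.percentile(Q[g,2],[10,50,90]).round(1) if g.sum() else "", "zmax",Q[k,2].max().round(1),"s",np.percentile(s[k],[1,99]).round(1))
for nm in("ramp",): cv2.imwrite("pics/ramp.png",cv2.resize(p[0:230,150:400,::-1],(750,690//1))[:600])
E
```

```text
small w_small (np.float64(0.824), np.float64(0.915)) [  193    63   142   142 15790] (array([674. , 103.1, 184.3, 182.6]), np.float64(-1.568)) (array([672.9, 103.1, 187.6, 185.9]), np.float64(-1.568))
small w_large (np.float64(0.993), np.float64(0.915)) [  55   94   95   65 4241] (array([673. , 103.3, 110.3,  66.4]), np.float64(-1.388)) (array([672.1, 107. , 112.3,  67.6]), np.float64(-1.388))
large w_small (np.float64(0.993), np.float64(0.915)) [ 364  106  116   84 6812] (array([ 659.8, -102.4,  134.7,   90.3]), np.float64(1.388)) (array([ 658.4, -106.1,  137.1,   91.9]), np.float64(1.388))
large w_large (np.float64(0.833), np.float64(0.915)) [  194    64   142   142 15754] (array([ 658.7, -105. ,  184.2,  182.9]), np.float64(-1.569)) (array([ 657.6, -105.1,  187.5,  186.2]), np.float64(-1.569))
square w_square (np.float64(0.867), np.float64(0.915)) [  193    64   142   143 14369] (array([ 524.9, -370.7,  185. ,  177. ]), np.float64(-0.964)) (array([ 523.8, -370.7,  188.3,  180.2]), np.float64(-0.964))
square w_rack (np.float64(0.993), np.float64(0.914)) [ 431   33   81   86 5781] (
[... 634 characters left out ...]
  35.2]
-20 z mid [49.9 59.7 61.4] zmax 74.0 s [-29.5  35.5]
-10 z mid [56.2 60.  64.2] zmax 77.4 s [-29.2  35.3]
0 z mid [64.8 66.7 67.8] zmax 81.3 s [-29.1  35.4]
10 z mid [61.9 71.6 73.8] zmax 86.7 s [-29.5  35.3]
20 z mid [68.3 72.1 76. ] zmax 90.0 s [-28.9  35.6]
30 z mid [77.6 79.  80.3] zmax 94.4 s [-29.4  35.6]
40 z mid [74.5 83.7 86.1] zmax 98.9 s [-28.9  35.4]
50 z mid [80.3 84.5 88.4] zmax 102.3 s [-29.3  35.7]
60 z mid [89.8 91.2 92.5] zmax 106.6 s [-28.8  35.6]
70 z mid [86.6 95.5 98.2] zmax 110.9 s [-29.2  35.7]
80 z mid [ 92.7  96.8 100. ] zmax 113.8 s [-31.5  35.8]
90 z mid [102.  103.4 104.7] zmax 118.5 s [-29.4  35.8]
100 z mid [ 98.5 100.  101.7] zmax 119.2 s [-28.5  35.5]
```

View pics/ramp.png

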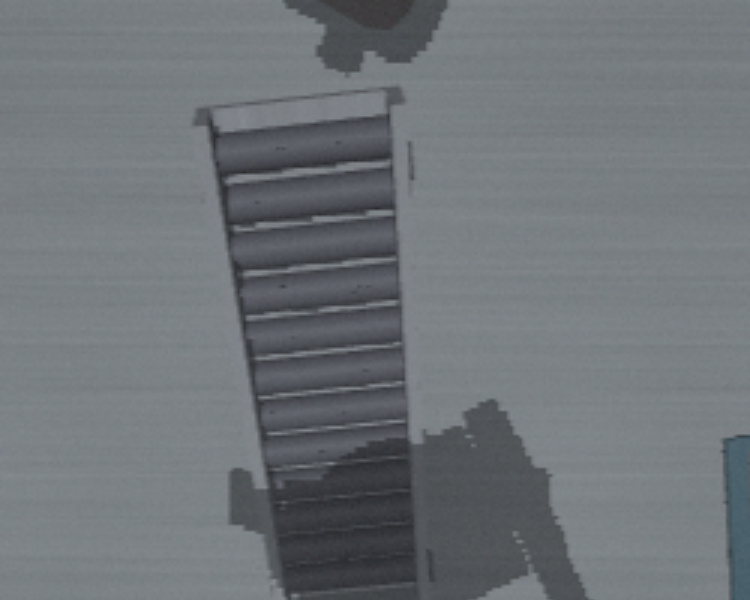

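```bash
python3 - <<'E'
from h import *
f=np.load("top.npz");p,d=f["p"].astype(float),f["d"];c=cam("top");P=cloud(d,c)
r=p[...,0]/(p[...,2]+1)
for k,e in dict(small=(672,103),large=(657,-105),square=(520,-373)).items():
    D=np.hypot(P[...,0]-e[0],P[...,1]-e[1])
    m=(r>(np.median(r[D<20])+np.median(r[(D>80)&(D<95)]))/2)&(D<95)&(P[...,2]<25)
    b=max(blobs(m,50),key=lambda b:b[2][4]); v,u=np.nonzero(b[1]); print(k,b[2],rect(onplane(np.c_[u,v],12,c)))
p,d,c,P=load("w_square"); p=p.astype(float); r=p[...,0]/(p[...,2]+1)
# lit or shadowed tray: rim corner fit from lit part via brightness edge along rays
for s in ("R","L"): pass
print(np.round(r[100:160:6,200:340:10],2))
E
```

```text
small [246 144  37  25 770] (array([671.3, 102.2, 108.4,  69.1]), np.float64(-1.392))
large [ 307  147   49   39 1276] (array([ 657.4, -105. ,  132.3,   92.9]), np.float64(1.387))
square [402 202  34  32 976] (array([ 521.6, -373.3,   94.8,   93. ]), np.float64(-1.483))
[[0.92 0.92 0.93 0.91 0.91 0.92 0.91 0.9  0.97 0.99 0.92 0.91 0.93 0.92]
 [0.92 0.93 0.92 0.96 0.99 0.99 0.99 0.99 0.99 1.   0.91 0.92 0.92 0.92]
 [0.92 0.91 0.92 0.99 1.   0.99 1.   1.   0.99 1.   0.92 0.9  0.9  0.92]
 [0.92 0.92 0.91 0.99 0.99 1.   1.   1.   0.99 1.   0.92 0.93 0.92 0.92]
 [0.91 0.9  0.91 0.99 0.99 1.01 0.99 0.99 0.99 0.99 0.92 0.9  0.92 0.9 ]
 [0.93 0.9  0.92 0.98 0.99 0.99 0.99 1.   0.98 1.   0.93 0.91 0.91 0.92]
 [0.92 0.92 0.92 0.99 0.99 1.   0.99 0.99 0.98 0.99 0.91 0.92 0.91 0.91]
 [0.92 0.91 0.92 1.   1.   0.99 0.99 1.01 0.99 0.99 0.94 0.92 0.91 0.92]
 [0.91 0.92 0.91 0.99 0.99 1.   0.98 0.98 0.97 0.97 0.95 0.93 0.92 0.92]
 [0.91 0.91 0.91 0.94 0.99 1.01 0.96 0.97 0.96 0.99 0.96 0.89 0.92 0.91]]
```

```bash
cat >> h.py <<'E'
def pick(xy,a,ztcp,open_,force=40,zup=80):
    ctrl.gripper_to(open_); R=Rd(a)
    ctrl.move_ptp([*xy,ztcp+zup],R); hit=ctrl.move_l([*xy,ztcp],vel=120,threshold=15)
    ctrl.gripper_to(0,force); w=sensors.read_state()
    print("hit",hit,"z",np.round(w["eef_pos"],1),"width",round(w["grip_width"],1),"t",w["t"])
E
python3 - <<'E'
from h import *
for k,e in dict(small=(672,103),large=(657,-105),square=(520,-373)).items():
    p,d,c,P=load("w_"+k); p=cv2.GaussianBlur(p,(5,5),0).astype(float); r=p[...,0]/(p[...,2]+.5)
    D=np.hypot(P[...,0]-e[0],P[...,1]-e[1]); m=(r>.95)&(D<85)&(P[...,2]<25)
    m=cv2.morphologyEx(m.astype(np.uint8),cv2.MORPH_OPEN,np.ones((5,5)))
    b=max(blobs(m,50),key=lambda b:b[2][4]); v,u=np.nonzero(b[1]); print(k,b[2],rect(onplane(np.c_[u,v],12,c)))
pick((438.1,100.3),1.669,145,55)
ctrl.move_l([438,100.3,260],vel=200)
s=sensors.read_state(); print(s["grip_width"],s["force"])
ims=look("w_stack2")
al=np.radians(22);a=.099;ex=np.array([np.cos(a),np.sin(a)]);ctr=np.array([511.7,353.2])
R=Rd(a+np.pi,-al);n=-R[:,2];t0=-9
pr=np.array([*(ctr+ex*t0),67.8+.404*t0]); C=pr+n*(28+14+3)
q=ctrl.solve_ik(C,R); print(n.round(3),C.round(1),q)
if q is None: R=Rd(a,al); print(ctrl.solve_ik(C,R))
ctrl.move_ptp(C+n*70,R); print("contact",ctrl.move_l(C,vel=80,threshold=8))
s=sensors.read_state();print(np.round(s["eef_pos"],1),s["force"],s["t"])
p,_=optics.grab_frame("side"); cv2.imwrite("pics/a.png",np.hstack([cv2.resize(p[110:260,150:350,::-1],(480,360)),cv2.resize(ims[:,:,::-1],(320,240))[:, :].repeat(1,0) if 0 else cv2.copyMakeBorder(cv2.resize(ims[:,:,::-1],(320,240)),0,120,0,0,0)]))
E
```

```text
small [ 218  106   90   63 4279] (array([673.3, 103.9, 109.9,  67.3]), np.float64(-1.387))
large [ 209   94  112   85 7081] (array([ 659.8, -104.1,  133.6,   91.3]), np.float64(1.394))
square [ 224   99   77   77 5006] (array([ 522.6, -372.4,   93.3,   92.7]), np.float64(-1.459))
hit False z [438.8 100.3 145.9] width 23.9 t 10.45
23.477941132977747 [-0.11044234  1.24125897 -0.71605329]
[-0.373 -0.037  0.927] [486.  350.6 105.9] [ 0.56247297  0.28140045  1.84671665 -0.2680889   0.68442718 -0.92715888]
contact False
[486.2 350.9 106.4] [ 0.45184965  0.48788928 -1.48190367] 13.2833
```

View pics/a.png

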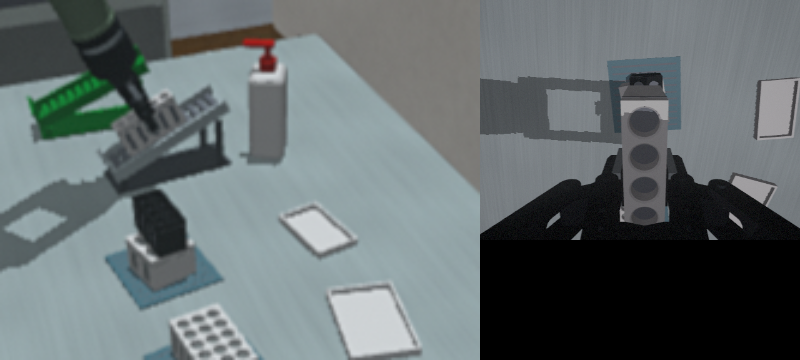

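The carrier lies in the lane, parallel to the slope, and the black rack is still in place on the square one. I'll lower it the last few mm, release it, then look at the ramp and the stack.

```bash
python3 - <<'E'
from h import *
s=sensors.read_state();R=np.array(s["eef_rot"]);n=-R[:,2];C=np.array(s["eef_pos"])
print("contact",ctrl.move_l(C-n*6,vel=25,threshold=4)); print(np.round(sensors.read_state()["eef_pos"]-C,1))
ctrl.gripper_to(46); ctrl.hold(.3)
ctrl.move_l(C+n*90,vel=200)
ctrl.move_ptp([427,100,380],Rd(1.669)); p=look("w_stack3")
ctrl.hold(.1)
s,_=optics.grab_frame("side"); cv2.imwrite("pics/b.png",np.hstack([cv2.resize(s[110:260,150:350,::-1],(480,360)),cv2.copyMakeBorder(cv2.resize(p[:,:,::-1],(320,240)),0,120,0,0,0)]))
p,d,c,P=load("w_stack3"); z=P[...,2]
for lo,hi in((97,109),(47,59)):
    m=(z>lo)&(z<hi)&(np.hypot(P[...,0]-437,P[...,1]-98)<75)
    for b in blobs(m,60): print(lo,b[2],rect(P[b[1]][:,:2]),np.median(z[b[1]]).round(1))
# carrier on ramp from the top camera
p,d=optics.grab_frame("top"); P=cloud(d,cam("top")); a=.099; ex=np.array([np.cos(a),np.sin(a)]); D=P[...,:2]-[511.7,353.2]
t=D@ex; s=D@[-ex[1],ex[0]]; m=(abs(t)<130)&(abs(s)<40)&(P[...,2]-(67.8+.404*t)>35)&(P[...,2]<200)
for b in blobs(m,30): q=t[b[1]],s[b[1]],P[b[1]][:,2]; print("carrier top t,s,z",[np.percentile(x,[2,50,98]).round(1).tolist() for x in q])
print(sensors.read_state()["t"])
E
```

```text
contact True
[ 1.4  0.5 -1.8]
97 [ 255  113   39   73 1916] (array([440.1, 106.1,  84.3,  42. ]), np.float64(-1.424)) 102.7
47 [293 121   8  49 181] (array([469.3, 106.7,  63. ,   8.2]), np.float64(-1.398)) 52.9
47 [241 124  18  54 380] (array([409.8,  92.7,  69.8,  18.5]), np.float64(-1.414)) 52.8
carrier top t,s,z [[-108.4, -58.3, -10.4], [-13.5, -2.2, 10.2], [76.1, 99.5, 121.7]]
16.2583
```

View pics/b.png

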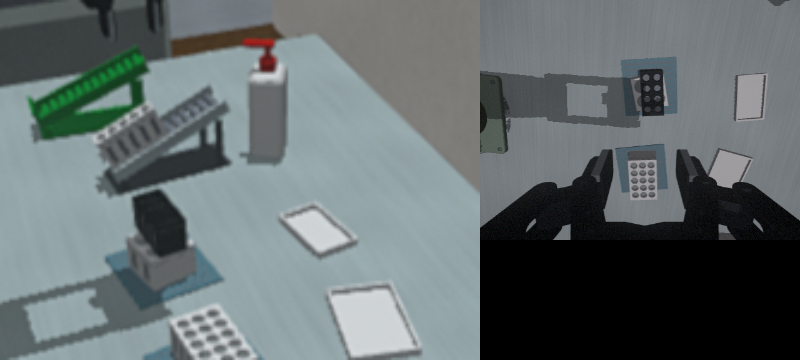

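The carrier slid to the low end and sits against the stop. Next is the black rack, then a look at the square one.

```bash
cat >> h.py <<'E'
def place(xy,a,ztcp,open_):
    ctrl.move_ptp([*xy,ztcp+70],Rd(a)); ctrl.move_l([*xy,ztcp+4],vel=120)
    w=sensors.read_state()["grip_width"]
    print("held",round(w,1),"contact",ctrl.move_l([*xy,ztcp-5],vel=25,threshold=5),np.round(sensors.read_state()["eef_pos"],1))
    ctrl.gripper_to(open_); ctrl.move_l([*xy,ztcp+70],vel=200)
E
python3 - <<'E'
from h import *
pick((440.1,106.1),1.718,97,65)
ctrl.move_l([440.1,106.1,170],vel=200)
place((673.,103.9),1.754,48,60)
ctrl.move_ptp([427,100,380],Rd(1.669)); p=look("w_stack4")
p,d,c,P=load("w_stack4"); z=P[...,2]
for (x,y) in((440,100),(443,-110),(673,104)):
    m=(z>45)&(z<60)&(np.hypot(P[...,0]-x,P[...,1]-y)<75)
    for b in blobs(m,60): print(b[2],rect(P[b[1]][:,:2]),np.median(z[b[1]]).round(1))
t,_=optics.grab_frame("side"); cv2.imwrite("pics/c.png",np.hstack([cv2.resize(t[110:310,150:350,::-1],(400,400)),cv2.copyMakeBorder(cv2.resize(p[:,:,::-1],(400,300)),0,100,0,0,0)]))
print(sensors.read_state()["t"])
E
```

```text
hit False z [441.3 106.2  98.2] width 41.4 t 18.55
held 41.2 contact True [674.5 104.   49.1]
[ 240  117   60   60 1575] (array([436.9, 100. ,  68.3,  68. ]), np.float64(-1.291)) 52.6
[ 236  252   47   68 2181] (array([ 443.3, -110.3,  110.1,   66.1]), np.float64(-1.436)) 52.1
[ 429  128   40   66 2171] (array([674.4, 104.4,  84.4,  43.6]), np.float64(-1.385)) 53.4
23.2667
```

View pics/c.png

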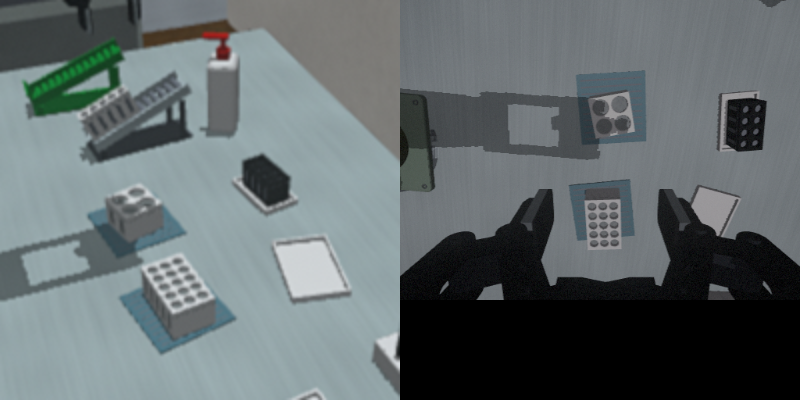

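The black rack is in its tray (wrist-view measure 674.4, 104.4). The square rack is fully visible at (436.9, 100.0). I'll move the square rack, then the large one.

```bash
python3 - <<'E'
from h import *
pick((436.9,100),np.pi-1.291,47,85)
ctrl.move_l([437,100,140],vel=200)
place((522.,-372.8),np.pi-1.459,48,85)
pick((443.5,-110.2),np.pi-1.435,47,85)
ctrl.move_l([443.5,-110.2,140],vel=200)
place((658.8,-104.5),1.39,48,85)
def meas(nm,x,y,lo,hi):
    p,d,c,P=load(nm); z=P[...,2]; m=(z>lo)&(z<hi)&(np.hypot(P[...,0]-x,P[...,1]-y)<85)
    for b in blobs(m,150):
        q=P[b[1]]; A=np.linalg.lstsq(np.c_[q[:,:2]-[x,y],np.ones(len(q))],q[:,2],rcond=None)[0]
        print(nm,rect(q[:,:2]),np.median(q[:,2]).round(1),"slope",A[:2].round(3))
ims=[]
for nm,xy,lo,hi in(("f_large",(659,-105),46,62),("f_square",(522,-373),46,62),("f_small",(674,104),46,62)):
    ctrl.move_ptp([xy[0]-40,xy[1],340],Rd(0.)); ims.append(look(nm)); meas(nm,*xy,lo,hi)
ctrl.move_ptp([460,300,360],Rd(0.)); ims.append(look("f_ramp"))
v=[cv2.resize(i[:,:,::-1],(400,300)) for i in ims]
cv2.imwrite("pics/d.png",np.vstack([np.hstack(v[:2]),np.hstack(v[2:])]))
p,d,c,P=load("f_ramp"); a=.099; ex=np.array([np.cos(a),np.sin(a)]); D=P[...,:2]-[511.7,353.2]
t=D@ex; s=D@[-ex[1],ex[0]]; h=(P[...,2]-67.8-.404*t)*np.cos(np.radians(22)); m=(abs(t)<130)&(abs(s)<40)&(h>48)&(h<65)
b=max(blobs(m,30),key=lambda b:b[2][4])[1]; print("carrier t,s,h,z",[np.percentile(x[b],[1,50,99]).round(1).tolist() for x in (t,s,h,P[...,2])],rect(P[b][:,:2]),"slope",np.polyfit(t[b],P[b][:,2],1).round(3),"roll",np.polyfit(s[b],h[b],1).round(3))
m=(h>12)&(h<40)&(abs(s)<20)&(t<-60)&(t>-125)
print("stop",[(int(k),np.round(np.median(P[...,2][m&(abs(t-k)<2)]),1)) for k in range(-116,-84,3) if (m&(abs(t-k)<2)).sum()>3])
print(sensors.read_state()["t"])
E
```

```text
hit False z [438.1 100.1  48.2] width 67.1 t 25.75
held 67.2 contact True [ 523.1 -373.6   49.1]
hit False z [ 444.5 -110.7   48.1] width 65.6 t 32.3333
held 65.5 contact True [ 660.2 -104.9   49.1]
f_large (array([ 661. , -104.1,  108.1,   66.3]), np.float64(1.39)) 53.7 slope [0.002 0.001]
f_square (array([ 523.5, -373.1,   68.2,   68.1]), np.float64(0.111)) 53.7 slope [ 0.001 -0.002]
f_small (array([675. , 104.6,  84.2,  42.3]), np.float64(-1.39)) 53.7 slope [ 0.001 -0.003]
carrier t,s,h,z [[-109.5, -53.5, -11.4], [-11.8, 0.6, 12.1], [48.1, 55.7, 57.7], [79.7, 104.8, 122.8]] (array([451.2, 347.4, 100.3,  24.5]), np.float64(0.103)) slope [  0.398 126.078] roll [1.2000e-02 5.4348e+01]
stop [(-104, np.float64(53.0)), (-101, np.float64(53.4)), (-98, np.float64(52.4)), (-95, np.float64(48.1)), (-92, np.float64(65.2)), (-89, np.float64(65.2)), (-86, np.float64(63.8))]
41.0917
```

View pics/d.png

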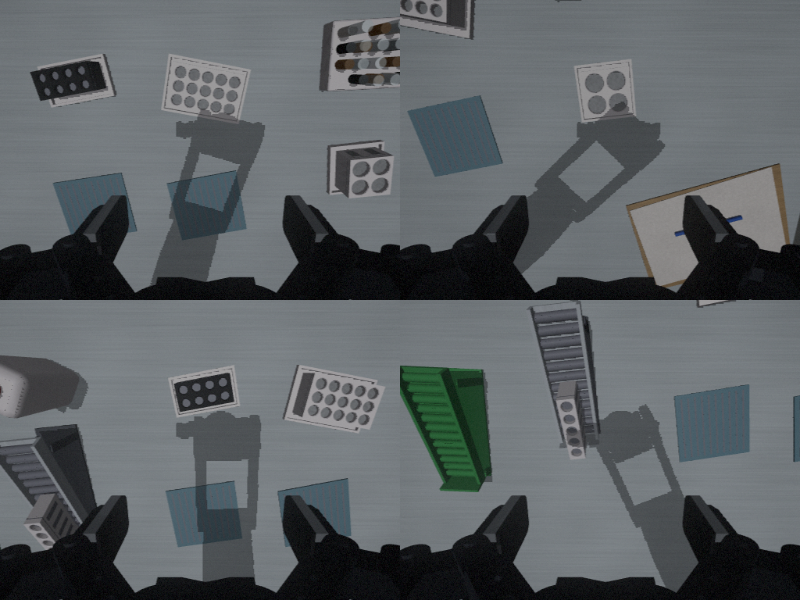

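All four parts are in place. The carrier's low face works out at t≈-97 at the height of the stop's top edge (seen at ≈-97 to -98), so it rests against the stop. Handing in.

```bash
python3 -c "
from plant import ctrl
ctrl.finish_job()"
```

```text
the job is handed in; nothing more can be done
```

I took the stack apart from the top and put all four parts in place, then handed the job in at about 41 s of the 112 s allowed. I used 9 of the 16 picture views. No verdict came back, so the results below are from my own last camera measurements.

| Part | Measured centre (mm) | Offset from its place | Tilt |
|---|---|---|---|
| Fifteen-hole rack, large tray | (661.0, -104.1) | about 1–4 mm | ≤ 0.003 rad |
| Four-hole rack, square tray | (523.5, -373.1) | about 1–2 mm | ≤ 0.003 rad |
| Eight-hole rack, small tray | (675.0, 104.6) | about 2–4 mm | ≤ 0.003 rad |
| Carrier, grey ramp | middle of its top face (451, 347) | about 1 mm across, about 1 mm from the stop | 0.38 rad |

- **Racks:** the tops all measured 53.7 mm high, against 54 mm expected. Each offset is a range because the wrist and top cameras disagreed by 1–3 mm on the tray centres.
- **Carrier:** it slid down by itself and did not move between the two looks. Its rest position fell about 8 mm short of my first rough estimate of the stop, but a second look at the stop's edge agreed with contact.
- **Bystanders:** I planned the paths clear of the pump bottle, the full rack and the green ramp, and they looked undisturbed in the pictures. I did not measure them again. The only contacts felt were the light set-down touches.

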